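Clamp the welded test strap for its hardness check

ROBOT

A 6-joint arm with a two-finger parallel gripper is mounted at the origin on the work surface. World frame = base frame: x ahead of the robot, y to its left, z up, the work surface at z = 0. Lengths are in m, angles in rad, forces in N, time in s.
With the tool pointing down it reaches from about 0.325 to 0.85 m from the base axis. Payload 15.5 kg.
Tool frame: the origin (TCP) lies at the very end of the fingers, on their centre line; the grasp point (between the pads) lies 19 mm behind it; x points along the fingers, y is the direction in which the jaws open and shut, and the axes are right-handed (so a half turn about x gives the same grasp; the last joint's range is limited). The gripper opens to 91 mm and grips with 3 to 60 N. Pads are 32 mm wide; open, the fingers measure 118 mm over their backs; the gripper's body (76 mm by 178 mm) begins 60 mm behind the grasp point.
Start: joints at [1.058, 0.494, 1.345, -0, 1.302, -0.096], TCP at [0.254, 0.571, 0.214] pointing down, gripper open.
Joint ranges: [-2.91, 2.91], [-0.82, 2.16], [0.22, 2.67], [-1.22, 4.37], [0.12, 2.79], [-3.08, 3.08]. Speed limits (rad/s): [1.89, 1.89, 2.57, 3.01, 3.01, 3.01].

INTERFACE

Orientations are given as a rotation vector (axis times angle).
In Python, from plant import ctrl gives the robot as it stands. Calls block until the motion is done:
- ctrl.movep(position, orientation): joint-space move of the TCP to a pose.
- ctrl.servo_line(position, vel=0.15, rot=None): straight line of the TCP; rot=None keeps the orientation; vel is the mean speed in m/s.
- ctrl.move_joints(angles): joint-space move.
- ctrl.open_gripper() and ctrl.grab(): open the fingers fully, or close them until they stop; the grip force is fixed at half the most.
- ctrl.dwell(seconds).
- ctrl.inverse_kinematics(position, orientation): joint angles nearest the present ones, or None.
- ctrl.state(): the state.
- ctrl.snapshot(name): name is "side" or "top" or "wrist"; returns a dict with "color" (400x640x3 uint8, red, green, blue), "mtx" (3x3 intrinsics, pixels), "eye" and "orientation" of the camera in the world. Camera axes: x right, y down, z forward; pixel columns grow to the right and rows downward; lengths in m; the calibration is good to about 2 mm. A picture is of the moment at which its call begins. There is no depth.
A pose or a line that the arm cannot do raises ctrl.PlanningError and nothing moves.
- ctrl.close_job(): hands the job in, once; it reports no verdict.
The state is a dict: "clock": time; "joints": joint angles; "joint_velocities": joint speeds; "joint_efforts": joint torques, N m; "position": TCP position; "tcp_rot": TCP orientation; "wrist_force": force on the tool from outside, world axes, zero at the start; "ft_torque": the same for the moment, N m; "gripper_width": finger opening in m.
Only numpy, scipy, OpenCV 4.12 (cv2) and the standard library are available. Lean on these libraries where they do the work, as an engineer would, in place of code of your own. Each camera call takes 0.05 s, during which the arm holds its last target.

TASK

Push the welded steel test strap along the bed of the blue bench screw clamp until its end sits fully home against the stop, then wind the clamp's T-bar clockwise until the screw's end button comes down on the strap, and snug it by feel: firmly nipped so that the strap cannot shift, but never overtightened. Take your hand away and leave the other things on the desk undisturbed.

Things in the scene. Friction and masses are not known exactly. Their poses are not given: they have to be found in the camera images.
- clamp: Blue cast bench screw clamp, bolted down: an upright C on a long bed. Origin on the screw's axis at desk height, z up, x along the bed from its open end towards the column. Bed 86 mm wide, top 30 mm above the desk, from x = -125 mm to the stop. Two guide strips, 6 mm high, 43 mm apart, keep the strap straight. The upper arm (x -10 to 95 mm, 40 mm wide) and 48 mm boss reach up to 156 mm.
- stop (a point): The stop: centre of the column's machined face where the strap's inner end must sit, at x = +45 mm of the clamp, 36 mm above the desk.
- strap: Loose steel test strap 200 x 40 x 12 mm (0.5 to 1 kg), weld bead (2 mm high) across the middle of its top. It lies on the bed between the guide strips, under the raised end button of the screw, 15 to 45 mm short of the stop; even when home it sticks out 30 mm beyond the bed's open end. Origin at the centre of its underside, x along its length towards the stop.
- strap_tip (a point): Centre of the strap's inner end face, the end that must meet the stop.
- strap_tail (a point): Centre of the strap's outer end face, 36 mm above the desk, overhanging the bed's open end; push here, towards the stop. The strap slides with 3 to 7 N.
- tbar: T-bar, screw and end button, one turning part. Origin at the bar's middle on the screw's axis, 208 to 227 mm above the desk at the start. The bar is a level steel rod, 12 mm thick, through a round head (30 mm diameter, 16 mm below to 14 mm above the bar's axis). Bare rod to push on: 15 to 70 mm from the axis. Clockwise from above tightens: it sinks 16 mm a turn; 0.5 to 1.6 turns are left.
- bar_red_end (a point): Centre of the red ball (20 mm diameter) at one end of the T-bar, 80 mm from the axis; a black ball at the other end. Gives the bar's direction. The screw is stiff: running free, the bar takes about 0.35 N m (7 N pushed 50 mm from the axis), and it stays where it is left.
- button (a point): Centre of the lower face of the round end button (28 mm diameter), which turns with the screw and presses on the strap. The nut has up to 3 mm of unseen axial play: after the first light touch it must still be taken up before the screw bites; then the torque climbs by some 0.7 N m per radian. Snug: 0.7 to 0.85 N m on the bar (14 to 17 N at 50 mm), felt while it moves. Above 1 N m is overtightened.
- gel_bottle: Blue closed bottle of contact gel, 54 mm diameter, 150 mm high; origin at the centre of its foot. Leave alone.
- step_block: Brass step block 100 x 30 mm, steps of 6 to 30 mm height; origin at the centre of its underside. Leave alone.
- loupe: Silvery loupe, 44 mm diameter, 42 mm high; origin at the centre of its foot. Leave alone.
Things that resemble listed ones, but are neither listed nor needed, are in the scene too. There is more than one size of the strap; the job needs the smallest.

How it is judged:
By the outcome, as a careful person would: the job done as asked, in the order asked, and still so for the second after the job is handed in, with the robot touching nothing.
It also fails if it takes over 64 s, if anything falls off the work surface, if the arm or the gripper's body presses on something with over 40 N, if the wrist force passes 120 N, or if a joint passes its speed limit or range.

## Working session

There is one attempt and no reset: what is moved stays moved. The work goes in short steps, each a Python script; the robot and the scene stay as the last script left them, time stands still between calls to the robot, and variables do not carry over. Pictures are saved under pics/ and viewed, and the job is handed in when it is done.

```bash
ls; mkdir -p pics
python3 - <<'E'
from plant import ctrl
import cv2
for n in ("side","top","wrist"):
    s=ctrl.snapshot(n); cv2.imwrite(f"pics/{n}0.png",s["color"][:,:,::-1]); print(n,s["mtx"].tolist(),s["eye"],s["orientation"])
print(ctrl.state())
E
```

```text
pics
side [[460.8761750095312, 0.0, 322.22371891477235], [0.0, 460.8761750095312, 194.889995860402], [0.0, 0.0, 1.0]] [-0.11439153 -0.60654818  1.17284892] [-2.29297497  0.93242669 -0.33466006]
top [[485.2430003689625, 0.0, 321.24471067941715], [0.0, 485.2430003689625, 200.9242600476772], [0.0, 0.0, 1.0]] [ 0.25105125 -0.04308412  1.33095653] [-2.13941417  2.11706907 -0.18474653]
wrist [[332.7552324447547, 0.0, 320.35098036167864], [0.0, 332.7552324447547, 196.226166555213], [0.0, 0.0, 1.0]] [0.18724972 0.59959312 0.38533512] [2.44473053 1.59042753 0.20577037]
{'clock': 0.15, 'joints': array([ 1.05750307e+00,  4.94046455e-01,  1.34597964e+00,  1.46607394e-05,
        1.30250498e+00, -9.55033645e-02]), 'joint_velocities': array([ 0.00030956, -0.00101191, -0.00268738,  0.00061382,  0.00171812,
       -0.00026983]), 'joint_efforts': array([ 1.61749515e-03, -8.79197001e+01, -3.82044089e+01,  7.08553218e-02,
        5.03096427e-02, -1.16966763e-05]), 'position': array([0.25343945, 0.57099058, 0.21347461]), 'tcp_rot': array([ 0.32701141,  1.54613708, -0.32841948]), 'wrist_force': array([-0.16029911, -0.51680361,  0.09200997]), 'ft_torque': array([-0.00359313,  0.00211267, -0.00600147]), 'gripper_width': 0.091527298307822}
```

View pics/side0.png

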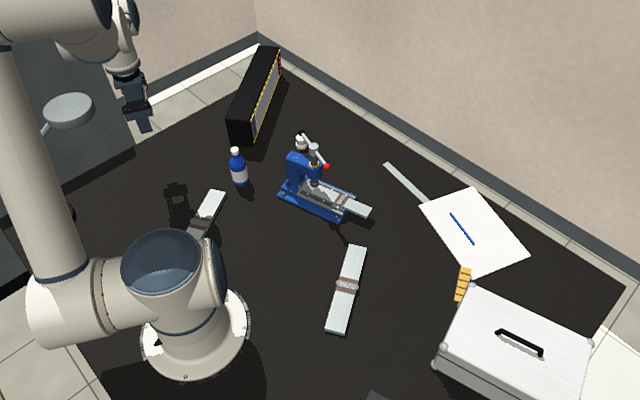

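View pics/top0.png

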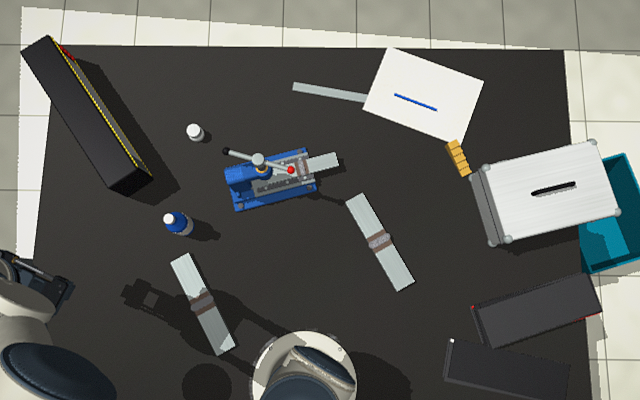

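View pics/wrist0.png

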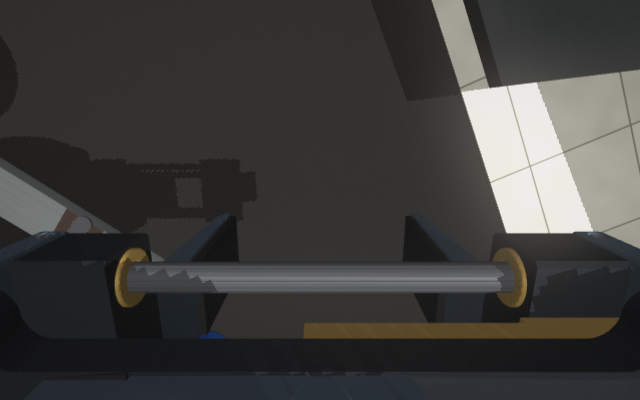

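The strap candidates in the top view are the one in the clamp at about (322,162), a loose one at (380,242) and a loose one at (203,302). The one on the clamp bed fits the description. Next is a close crop to check it.

Run:
```python
import cv2
a=cv2.imread("pics/top0.png")[130:225,205:360]; b=cv2.imread("pics/side0.png")[120:230,265:385]
cv2.imwrite("pics/c1.png",cv2.resize(a,None,fx=5,fy=5,interpolation=cv2.INTER_CUBIC))
cv2.imwrite("pics/c2.png",cv2.resize(b,None,fx=5,fy=5,interpolation=cv2.INTER_CUBIC))
```

```text
(no output)
```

View pics/c1.png

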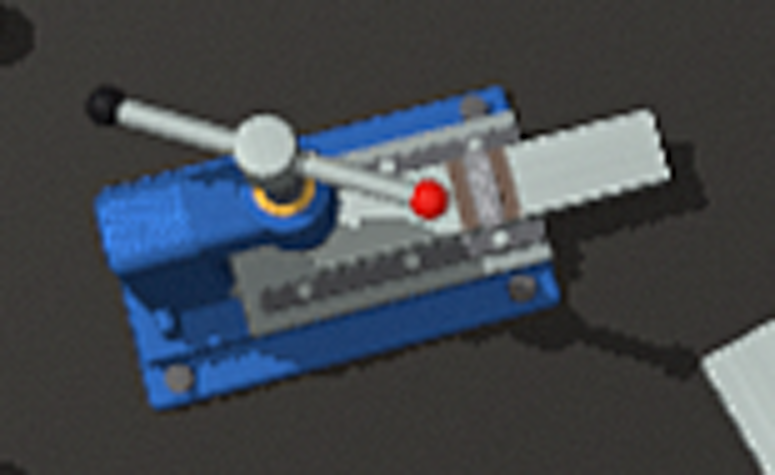

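View pics/c2.png

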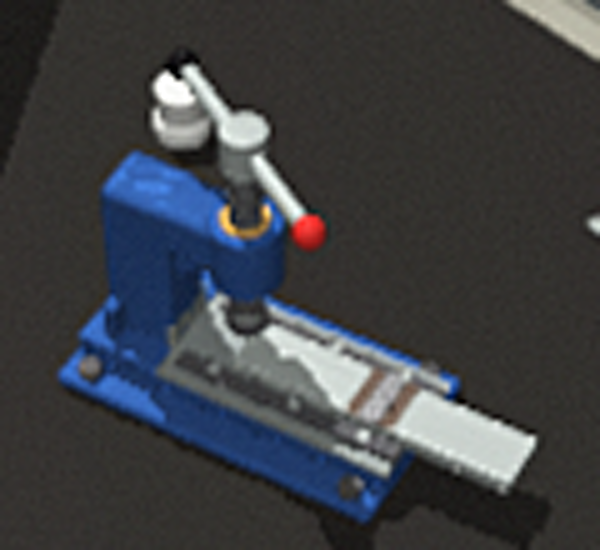

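The crop confirms it: the clamped strap has a weld bead and is the narrow, short one. Its tail corners are at about (336,152) and (339,166) in the top view. The red ball is at (291,170), the black ball at (226,151) and the head at (258,159). Now I'll measure.

```bash
cat > h.py <<'E'
import numpy as np, cv2
from scipy.spatial.transform import Rotation as R
def ray(s,p):
    Rm=R.from_rotvec(s["orientation"]).as_matrix()
    d=Rm@np.linalg.inv(s["mtx"])@np.array([p[0],p[1],1.]); return np.array(s["eye"]),d/np.linalg.norm(d)
def plane(s,p,z):
    o,d=ray(s,p); return o+d*(z-o[2])/d[2]
def tri(s1,p1,s2,p2):
    o1,d1=ray(s1,p1);o2,d2=ray(s2,p2)
    t=np.linalg.lstsq(np.c_[d1,-d2],o2-o1,rcond=None)[0]
    a,b=o1+t[0]*d1,o2+t[1]*d2
    return (a+b)/2,np.linalg.norm(a-b)
def proj(s,P):
    c=R.from_rotvec(s["orientation"]).as_matrix().T@(np.array(P)-s["eye"]); q=s["mtx"]@c; return q[:2]/q[2]
def red(s,box):
    x0,y0,x1,y1=box
    c=s["color"].astype(int); m=(c[...,0]>120)&(c[...,1]<80)&(c[...,2]<80)
    mm=np.zeros_like(m);mm[y0:y1,x0:x1]=m[y0:y1,x0:x1]; y,x=np.nonzero(mm); return np.array([x.mean(),y.mean()]),len(x)
E
python3 - <<'E'
from h import *
from plant import ctrl
T=ctrl.snapshot("top");S=ctrl.snapshot("side")
rt,n1=red(T,(270,150,310,190));rs,n2=red(S,(310,150,345,180));print("red",rt,n1,rs,n2,tri(T,rt,S,rs))
print("blk",tri(T,(226,150.8),S,(301.3,132.5)))
print("head top",tri(T,(258.2,159),S,(265+243/5,120+131/5)))
# tail: bright mask right of bead
for s,box in ((T,(305,148,345,178)),(S,(340,195,380,225))):
    x0,y0,x1,y1=box;c=s["color"][y0:y1,x0:x1].astype(int).min(2)
    m=(c>130).astype(np.uint8);ct,_=cv2.findContours(m,0,2);k=max(ct,key=cv2.contourArea)
    q=cv2.boxPoints(cv2.minAreaRect(k))+[x0,y0];ap=cv2.approxPolyDP(k,2.5,True)[:,0]+[x0,y0]
    for p in ap: print(p,plane(s,p+0.5*0,0.042).round(4))
E
```

```text
red [290.37777778 169.6       ] 45 [326.32352941 165.79411765] 34 (array([0.52212503, 0.03447413, 0.22033505]), np.float64(0.0006241399243569184))
blk (array([0.56686497, 0.18845343, 0.21821065]), np.float64(0.0007446240864961413))
head top (array([0.54420382, 0.10972882, 0.23041979]), np.float64(0.001013724646253939))
[335 153] [ 0.614  -0.0748  0.042 ]
[306 159] [0.5962 0.0046 0.042 ]
[309 172] [ 0.5598 -0.0042  0.042 ]
[338 165] [ 0.5802 -0.0832  0.042 ]
[349 195] [0.6028 0.0125 0.042 ]
[352 197] [6.036e-01 1.000e-04 4.200e-02]
[342 205] [ 5.575e-01 -4.000e-04  4.200e-02]
[365 217] [ 0.5742 -0.0827  0.042 ]
[371 207] [ 0.6166 -0.0693  0.042 ]
```

Run:
```python
from h import *
from plant import ctrl
st=ctrl.state(); Rt=R.from_rotvec(st["tcp_rot"]).as_matrix(); print(Rt.round(3))
W=ctrl.snapshot("wrist"); print("cam in tool",Rt.T@(W["eye"]-st["position"]))
T=ctrl.snapshot("top")
for n,p,z in (("bigstrap near",(352,197),.012),("bottle",(180,215),.15),("boxcorner",(112,190),.1),("loupe",(195,130),.04),("tail",(336.5,159),.042)): print(n,plane(T,p,z).round(3))
# candidate push orientations
u=np.array([-.26,.9656,0]);u/=np.linalg.norm(u)
for sgn in (1,-1):
    Z=-sgn*u  # tool z along bed
    X=np.array([0,0,-1.]);Y=np.cross(Z,X); rv=R.from_matrix(np.c_[X,Y,Z]).as_rotvec()
    for z in (.4,.02): print(sgn,rv,ctrl.inverse_kinematics(np.array([.5965,-.079,0])-u*.04+[0,0,z],rv))
    for a in range(0,360,60):
        q=ctrl.inverse_kinematics([.5445+.05*np.cos(a*np.pi/180),.111+.05*np.sin(a*np.pi/180),.2],rv); print(a,None if q is None else np.round(q,2))
```

```text
[[-0.     0.406  0.914]
 [-0.001  0.914 -0.406]
 [-1.    -0.001 -0.   ]]
cam in tool [-0.17194387 -0.00085368 -0.0721313 ]
bigstrap near [ 0.497 -0.123  0.012]
bottle [0.422 0.308 0.15 ]
boxcorner [0.493 0.503 0.1  ]
loupe [0.677 0.314 0.04 ]
tail [ 0.597 -0.079  0.042]
1 [ 1.01328383  1.32221334 -1.01328383] [-0.28799815  0.37336722  1.04865885  0.          1.71956658 -0.55102259]
1 [ 1.01328383  1.32221334 -1.01328383] [-0.28799815  0.71602047  1.53831895  0.          0.88725323 -0.55102259]
0 [ 0.09  0.48  1.42  0.    1.25 -0.18]
60 [ 0.16  0.46  1.45  0.    1.23 -0.1 ]
120 [ 0.18  0.39  1.57  0.    1.18 -0.08]
180 [ 0.1   0.34  1.65  0.    1.15 -0.16]
240 [ 0.02  0.37  1.61  0.    1.16 -0.25]
300 [ 0.01  0.44  1.49  0.    1.21 -0.25]
-1 [-1.40027314  1.0731053   1.40027314] [-2.87998152e-01  3.73367225e-01  1.04865885e+00 -4.44089210e-16
  1.71956658e+00  2.59057006e+00]
-1 [-1.40027314  1.0731053   1.40027314] [-2.87998152e-01  7.16020471e-01  1.53831895e+00 -4.44089210e-16
  8.87253228e-01  2.59057006e+00]
0 [ 0.09  0.48  1.42 -0.    1.25  2.96]
60 [ 0.16  0.46  1.45 -0.    1.23  3.04]
120 [ 0.18  0.39  1.57 -0.    1.18  3.06]
180 [ 0.1   0.34  1.65 -0.    1.15  2.98]
240 [ 0.02  0.37  1.61 -0.    1.16  2.89]
300 [ 0.01  0.44  1.49 -0.    1.21  2.89]
```

```bash
cat >> h.py <<'E'
def mk(Z):
    Z=np.array(Z,float);Z/=np.linalg.norm(Z);X=np.array([0,0,-1.]);return R.from_matrix(np.c_[X,np.cross(Z,X),Z]).as_rotvec()
AX=np.array([.5445,.1112]); TAIL=np.array([.5968,-.0785])
u=np.array([AX[0]-TAIL[0],AX[1]-TAIL[1],0]);u/=np.linalg.norm(u)
E
python3 - <<'E'
from h import *
from plant import ctrl
print(u,np.degrees(np.arctan2(u[1],u[0])))
st=ctrl.state();p=st["position"]
ctrl.grab()
ctrl.servo_line([p[0],p[1],.38],vel=.25)
rv=mk(u); t=np.array([*TAIL,0])
ctrl.movep(t-u*.034+[0,0,.36],rv)
print(ctrl.state()["clock"],ctrl.state()["wrist_force"])
ctrl.servo_line(t-u*.034+[0,0,.06],vel=.2)
s=ctrl.state();print(s["clock"],s["position"],s["wrist_force"],s["gripper_width"])
for n in("side","top","wrist"):
    c=ctrl.snapshot(n)["color"][:,:,::-1]; cv2.imwrite(f"pics/{n}1.png",c)
a=cv2.imread("pics/top1.png")[110:230,205:385];b=cv2.imread("pics/side1.png")[110:240,265:415]
cv2.imwrite("pics/c3.png",cv2.resize(a,None,fx=4,fy=4)); cv2.imwrite("pics/c4.png",cv2.resize(b,None,fx=4,fy=4))
E
```

```text
[-0.26578243  0.96403304  0.        ] 105.41345037035202
5.2417 [ 0.19511278 -0.10217418  1.19513769]
6.8917 [ 0.60639137 -0.11138859  0.06088563] [-0.50306197  0.08945088  0.91965796] 0.0005068022647981513
```

View pics/c3.png

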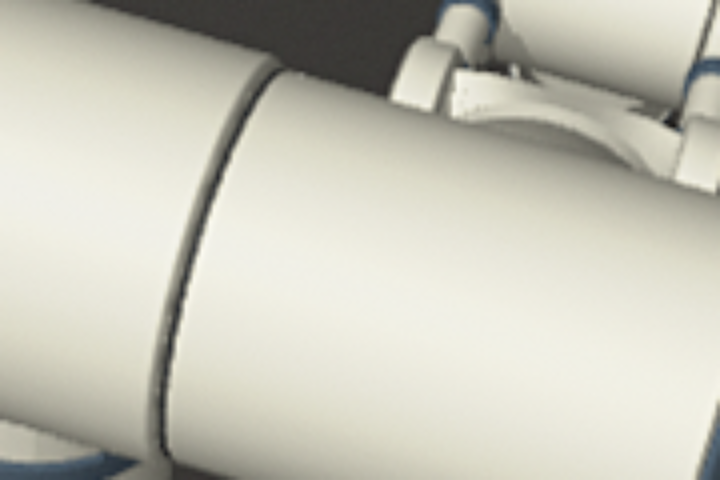

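View pics/c4.png

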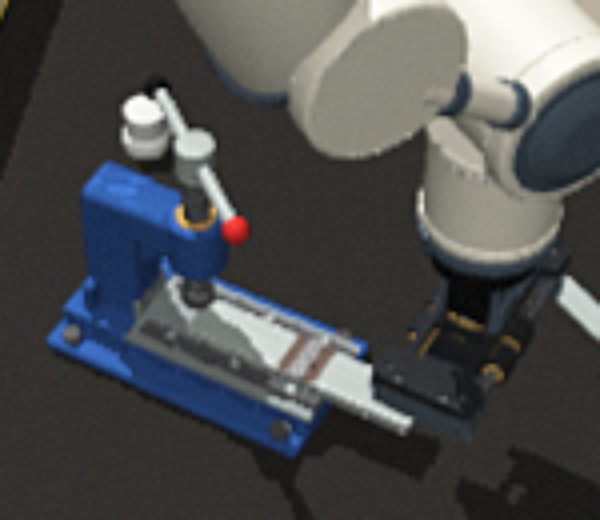

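View pics/wrist1.png

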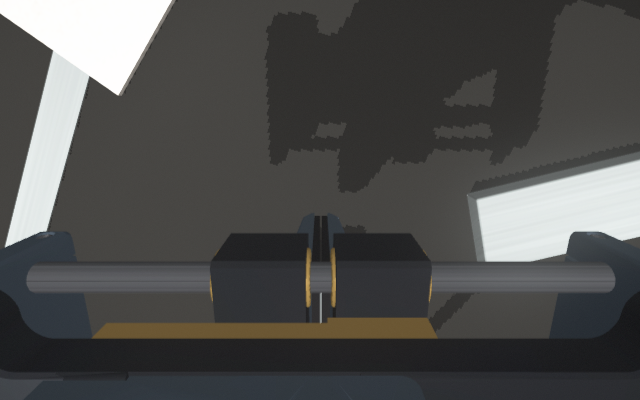

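The wrist view shows the fingers closed and free. The side crop shows the gripper just beyond the tail, and the top view is blocked by the arm. Next I'll lower it and push, watching the force.

Run:
```python
from h import *
from plant import ctrl
t=np.array([*TAIL,0])-u*.034; z=np.array([0,0,.022])
ctrl.servo_line(t+z,vel=.08)
b=ctrl.state();F0=b["wrist_force"];print(b["clock"],b["position"],F0)
d=0;hit=None;log=[]
while d<.080:
    d+=.004 if d<.040 else .002
    ctrl.servo_line(t+z+u*d,vel=.04)
    s=ctrl.state();f=(s["wrist_force"]-F0);fu=-f@u
    print(round(d,4),round((s["position"]-t-z)@u,4),round(fu,2),f.round(2),s["ft_torque"].round(3))
    if fu>16: break
print(s["clock"],s["position"], "tail x in clamp", ((s["position"]-[*AX,0])@u)+.016)
```

```text
7.6667 [ 0.60578067 -0.11123295  0.0217234 ] [ 0.39890015 -0.05383684  0.29507057]
0.004 0.0042 0.46 [-0.28 -0.55  0.1 ] [ 0.049  0.081 -0.068]
0.008 0.0083 0.72 [ 1.   -0.47 -0.04] [ 0.105  0.181 -0.014]
0.012 0.0123 -0.14 [-0.96 -0.11 -0.73] [0.038 0.136 0.012]
0.016 0.0162 -0.64 [-0.79  0.44 -1.34] [ 0.088  0.166 -0.016]
0.02 0.0203 -0.66 [-1.03  0.4  -0.07] [ 0.059  0.147 -0.017]
0.024 0.0243 0.93 [ 0.3  -0.88 -0.67] [ 0.055  0.122 -0.031]
0.028 0.0284 0.19 [-0.19 -0.25  0.3 ] [0.036 0.098 0.001]
0.032 0.0324 -0.41 [-0.71  0.24 -0.04] [ 0.081  0.186 -0.032]
0.036 0.0363 0.07 [ 0.27 -0.   -1.25] [0.022 0.101 0.026]
0.04 0.0403 0.61 [ 0.03 -0.62  0.09] [ 0.059  0.11  -0.011]
0.042 0.0421 0.36 [-0.06 -0.39 -1.02] [-0.073  0.015  0.015]
0.044 0.0441 1.34 [ 0.4  -1.28 -1.31] [-0.264 -0.015 -0.023]
0.046 0.0462 1.01 [ 0.43 -0.93 -1.02] [-0.236  0.005 -0.057]
0.048 0.0482 1.69 [ 0.16 -1.7  -0.72] [-0.103 -0.011 -0.054]
0.05 0.0502 1.21 [ 0.88 -1.02 -0.76] [-0.133 -0.02  -0.008]
0.052 0.0522 1.1 [-0.03 -1.14 -0.33] [-0.095 -0.014 -0.043]
0.054 0.0542 0.63 [ 0.21 -0.6  -1.34] [-0.137  0.06   0.002]
0.056 0.0562 1.55 [ 0.87 -1.37 -1.09] [-0.137  0.012 -0.024]
0.058 0.058 3.01 [ 0.39 -3.01 -0.94] [-0.64  -0.111  0.034]
0.06 0.0581 19.74 [  0.98 -20.21  -4.59] [-3.565 -0.268  0.04 ]
12.6667 [ 0.59061851 -0.05519472  0.022143  ] tail x in clamp -0.1566675027156681
```

Run:
```python
from h import *
from plant import ctrl
c=ctrl.snapshot("side")["color"][:,:,::-1]
cv2.imwrite("pics/c5.png",cv2.resize(c[110:240,265:415],None,fx=5,fy=5,interpolation=cv2.INTER_CUBIC)[:600])
p=ctrl.state()["position"]
ctrl.servo_line(p-u*.03,vel=.1)
ctrl.servo_line([*(p-u*.03)[:2],.30],vel=.25)
print(ctrl.state()["clock"])
c=ctrl.snapshot("side")["color"][:,:,::-1]
cv2.imwrite("pics/c6.png",cv2.resize(c[110:240,265:415],None,fx=5,fy=5,interpolation=cv2.INTER_CUBIC)[:600])
```

```text
14.4417
```

View pics/c5.png

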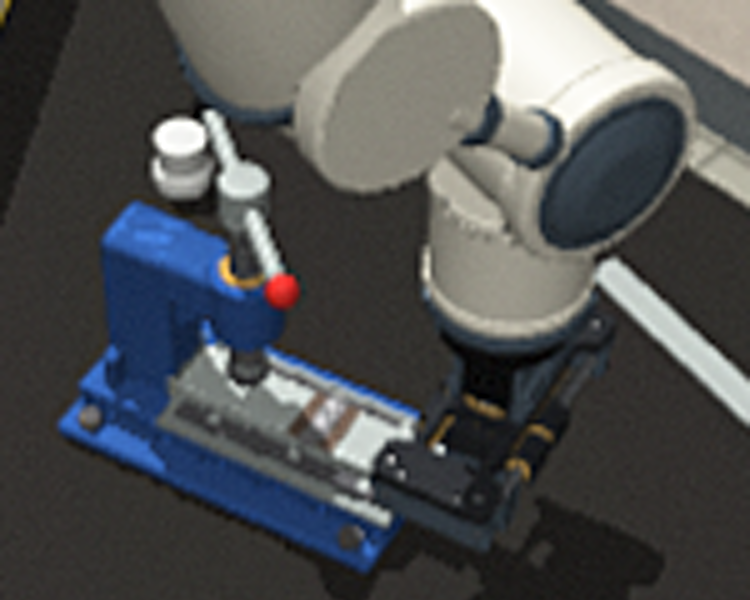

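View pics/c6.png

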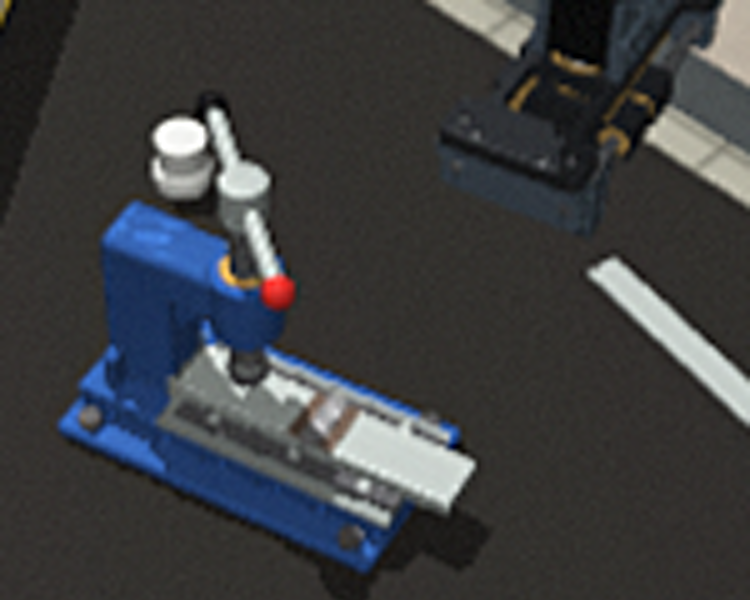

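The strap tail has moved in, to crop (460,480). But the red ball has shifted from side px (326,166) to (321,168), so I need to measure the bar and tail again.

Run:
```python
from h import *
from plant import ctrl
ctrl.movep([.45,-.25,.40],mk(u)) 
T=ctrl.snapshot("top");S=ctrl.snapshot("side")
print(ctrl.state()["clock"])
rt,n1=red(T,(260,140,320,200));rs,n2=red(S,(300,140,345,190));P,e=tri(T,rt,S,rs);print("red",rt,n1,rs,n2,P,e,np.degrees(np.arctan2(*(P[:2]-AX)[::-1])))
cv2.imwrite("pics/c7.png",cv2.resize(T["color"][130:225,205:360,::-1],None,fx=5,fy=5,interpolation=cv2.INTER_CUBIC))
s=T;x0,y0,x1,y1=305,148,345,178
c=s["color"][y0:y1,x0:x1].astype(int).min(2);m=(c>130).astype(np.uint8);ct,_=cv2.findContours(m,0,2);k=max(ct,key=cv2.contourArea)
for p in cv2.approxPolyDP(k,2.5,True)[:,0]+[x0,y0]:
    w=plane(s,p,.042);print(p,w.round(4),round((w-[*AX,0])@u,4))
```

```text
15.5583
red [286.7755102  177.44897959] 49 [319.625   168.15625] 32 [0.50362219 0.04270251 0.21805633] 0.0006868829437252143 -120.82783517481064
[319 156] [ 0.6051 -0.031   0.042 ] -0.1531
[305 159] [0.5962 0.0073 0.042 ] -0.1139
[305 173] [0.5568 0.0067 0.042 ] -0.1041
[323 168] [ 0.5714 -0.0423  0.042 ] -0.1551
```

View pics/c7.png

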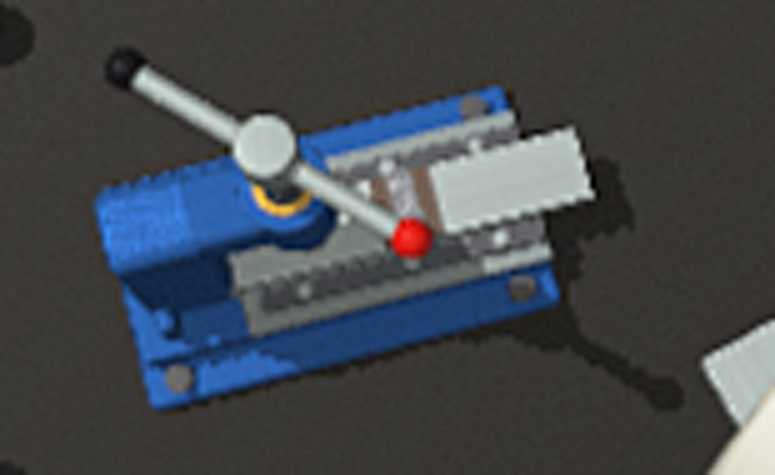

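The tail is now at clamp x = -154 mm by vision, against a nominal -155 mm home and a hard 20 N stop, so the strap is home. The bar is steady but stands 15° further clockwise than at the start, because the arm brushed it. Next I'll wind the bar, feeling the torque from the full wrench.

```bash
cat > w.py <<'E'
from h import *
from plant import ctrl
import json
ZT=np.array([u[1],-u[0],0])  # tool z
RV=mk(ZT); YT=R.from_rotvec(RV).as_matrix()[:,1]
PHI0=np.radians(-120.8); Z0=.2185; RR=.045
def fpos(phi,gap=0.,dz=-.014):
    n=np.array([-np.sin(phi),np.cos(phi),0])  # ccw side
    h=.0135*abs(n@YT)+.016*abs(n@ZT)
    r=np.array([np.cos(phi),np.sin(phi),0])
    return np.array([*AX,Z0+(phi-PHI0)*.016/(2*np.pi)+dz])+RR*r+n*(.006+h+gap)
def tq(F0,M0):
    s=ctrl.state();F=s["wrist_force"]-F0;M=s["ft_torque"]-M0;d=s["position"][:2]-AX
    return M[2]+d[0]*F[1]-d[1]*F[0],F,M,s
E
python3 - <<'E'
from w import *
p=fpos(PHI0,.012)
print(RV,ctrl.inverse_kinematics(p,RV),ctrl.inverse_kinematics(p,mk(-ZT)))
ctrl.movep(p+[0,0,.1],RV); ctrl.servo_line(p,vel=.15)
F=[];M=[]
for i in range(8):
    ctrl.dwell(.03);s=ctrl.state();F.append(s["wrist_force"]);M.append(s["ft_torque"])
print(s["clock"],np.mean(F,0),np.std(F,0),np.mean(M,0),np.std(M,0),s["position"]-p)
F0=np.mean(F,0);M0=np.mean(M,0);json.dump([F0.tolist(),M0.tolist()],open("bias.json","w"))
for k in range(6):
    phi=PHI0-np.radians(8*k)+np.radians(4)
    ctrl.servo_line(fpos(phi),vel=.03)
    t,f,m,s=tq(F0,M0);print(round(np.degrees(phi),1),"tq",round(t,3),f.round(2),m.round(3),round(s["clock"],2))
json.dump(phi,open("phi.json","w"))
T=ctrl.snapshot("top");S=ctrl.snapshot("side")
cv2.imwrite("pics/t8.png",T["color"][:,:,::-1]);cv2.imwrite("pics/c8.png",cv2.resize(S["color"][90:220,265:405,::-1],None,fx=4,fy=4))
E
```

```text
[-0.21116916  1.56046132  0.21116916] [-1.24976960e-02  4.08325004e-01  1.52693169e+00 -4.44089210e-16
  1.20633596e+00 -1.85230948e+00] [-1.24976960e-02  4.08325004e-01  1.52693169e+00 -8.88178420e-16
  1.20633596e+00  1.28928317e+00]
20.3 [ 0.32244061  0.22989481 -0.01539388] [0.66570713 0.35967262 0.36362649] [ 0.06508583  0.02754389 -0.0106023 ] [0.02059114 0.03596199 0.0258979 ] [ 3.07547441e-04 -2.05761844e-05  6.43643229e-04]
-116.8 tq -0.031 [-0.69 -1.47  0.37] [ 0.024 -0.06   0.01 ] 20.75
-124.8 tq 0.012 [-0.39 -0.66 -1.85] [ 0.009 -0.017  0.029] 21.15
-132.8 tq 0.234 [ 4.46 -0.81 -0.22] [-0.073 -0.892 -0.001] 21.57
-140.8 tq 0.225 [ 4.63 -1.49  1.13] [-0.15  -0.871 -0.023] 21.99
-148.8 tq 0.235 [ 3.66 -2.56  0.91] [-0.287 -0.758  0.01 ] 22.43
-156.8 tq 0.25 [ 3.11 -2.19  1.08] [-0.355 -0.596  0.062] 22.87
```

View pics/c8.png

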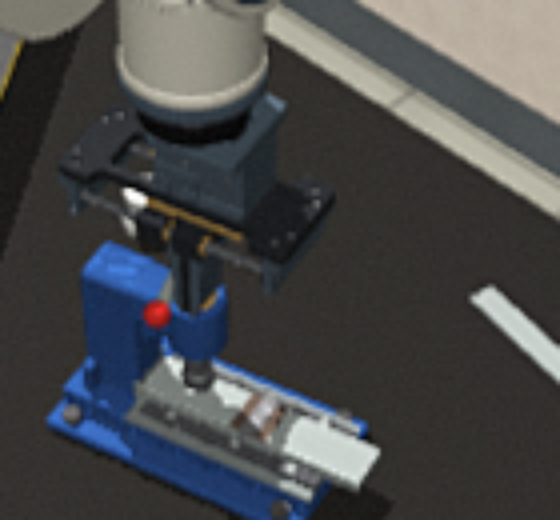

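Run:
```python
from w import *
F0,M0=map(np.array,json.load(open("bias.json")));phi=json.load(open("phi.json"))
def step(d,v):
    global phi
    phi-=np.radians(d);ctrl.servo_line(fpos(phi),vel=v)
    t,f,m,s=tq(F0,M0);print(round(np.degrees(phi),1),"v",v,"tq",round(t,3),f.round(1),round(s["clock"],2));return t
step(3,.008);step(3,.008)
while phi>np.radians(-452):
    t=step(15,.06)
    if t>.42: break
step(3,.008);step(3,.008)
json.dump(phi,open("phi.json","w"))
```

```text
-159.8 v 0.008 tq 0.29 [ 5.3 -2.7  0.8] 23.53
-162.8 v 0.008 tq 0.301 [ 3.6 -3.7  1.1] 24.1
-177.8 v 0.06 tq 0.217 [ 3.7 -4.5  1.4] 24.43
-192.8 v 0.06 tq 0.201 [ 2.8 -5.2  1.4] 24.76
-207.8 v 0.06 tq 0.203 [ 0.5 -5.3  0.9] 25.12
-222.8 v 0.06 tq 0.219 [-2.  -3.8  0.1] 25.5
-237.8 v 0.06 tq 0.174 [-2.7 -3.2 -0.4] 25.9
-252.8 v 0.06 tq 0.062 [-1.2 -0.9 -0.8] 26.32
-267.8 v 0.06 tq 0.215 [-4.3 -1.8 -1.2] 26.66
-282.8 v 0.06 tq 0.208 [-4.6 -1.2 -0.6] 27.01
-297.8 v 0.06 tq 0.209 [-4.2 -1.  -0.8] 27.38
-312.8 v 0.06 tq 0.193 [-2.   0.7 -0.6] 27.77
-327.8 v 0.06 tq 0.071 [-1.8 -0.3 -1.2] 28.18
-342.8 v 0.06 tq -0.046 [ 0.3 -0.   0.6] 28.61
-357.8 v 0.06 tq 0.102 [-3.3  2.5  0.3] 28.93
-372.8 v 0.06 tq 0.144 [-2.2  4.2 -1. ] 29.27
-387.8 v 0.06 tq 0.165 [-1.7  4.8 -0.8] 29.62
-402.8 v 0.06 tq 0.204 [ 0.3  3.6 -1.5] 30.01
-417.8 v 0.06 tq 0.14 [ 0.7  1.6 -0.4] 30.41
-432.8 v 0.06 tq 0.06 [0.9 1.2 0.3] 30.82
-447.8 v 0.06 tq 0.155 [ 3.8  1.7 -0.7] 31.17
-462.8 v 0.06 tq 0.098 [2.2 1.2 0.9] 31.52
-465.8 v 0.008 tq 0.326 [ 6.8  3.2 -0.2] 31.99
-468.8 v 0.008 tq 0.323 [6.8 1.5 0. ] 32.47
```

```bash
cat > s.py <<'E'
from w import *
F0,M0=map(np.array,json.load(open("bias.json")));phi=json.load(open("phi.json"))
def step(d,v):
    global phi
    phi-=np.radians(d);ctrl.servo_line(fpos(phi),vel=v)
    t,f,m,s=tq(F0,M0);Fn=f[:2]@[-np.sin(phi),np.cos(phi)]
    print(round(np.degrees(phi),1),"v",v,"tq",round(t,3),"Fn",round(Fn,1),f.round(1),round(m[2],3),"z",round(s["position"][2],4),round(s["clock"],2));return t
E
python3 - <<'E'
from s import *
import s as G
n=0
while G.phi>np.radians(-650):
    t=step(6,.015); n=n+1 if t>.42 else 0
    if n>=2 or t>.5 or ctrl.state()["clock"]>47: break
json.dump(G.phi,open("phi.json","w"))
E
```

```text
-474.8 v 0.015 tq 0.314 Fn 5.4 [7.1 2.4 0.3] -0.072 z 0.1891 32.98
-480.8 v 0.015 tq 0.362 Fn 6.0 [7.8 1.4 0.1] -0.051 z 0.189 33.5
-486.8 v 0.015 tq 0.268 Fn 5.8 [ 7.1 -0.2  1. ] -0.104 z 0.1887 34.03
-492.8 v 0.015 tq 0.253 Fn 4.4 [6.4 0.5 1.3] -0.065 z 0.1885 34.58
-498.8 v 0.015 tq 0.368 Fn 6.0 [ 7.2 -1.7  1.7] -0.013 z 0.1882 35.14
-504.8 v 0.015 tq 0.361 Fn 5.5 [ 6.9 -1.9  1.5] 0.005 z 0.1879 35.71
-510.8 v 0.015 tq 0.326 Fn 4.7 [ 7.  -1.4  2. ] -0.011 z 0.1876 36.28
-516.8 v 0.015 tq 0.347 Fn 6.4 [ 6.7 -4.1  1.8] -0.036 z 0.1874 36.87
-522.8 v 0.015 tq 0.516 Fn 7.0 [ 7.8 -4.9  3. ] 0.084 z 0.1872 37.46
```

Run:
```python
from s import *
import s as G
for i in range(5):
    if step(3,.008)>.66: break
json.dump(G.phi,open("phi.json","w"))
```

```text
-525.8 v 0.008 tq 0.518 Fn 7.8 [ 8.2 -6.   3. ] 0.042 z 0.1871 37.95
-528.8 v 0.008 tq 0.542 Fn 7.5 [ 8.1 -6.1  2.5] 0.067 z 0.187 38.33
-531.8 v 0.008 tq 0.606 Fn 8.5 [ 8.5 -7.3  3.2] 0.073 z 0.1869 38.73
-534.8 v 0.008 tq 0.596 Fn 11.4 [ 12.3 -10.3   1.1] -0.158 z 0.1868 39.12
-537.8 v 0.008 tq 0.594 Fn 13.4 [ 14.3 -12.8   1.7] -0.308 z 0.1869 39.53
```

```bash
cat > f.py <<'E'
from w import *
# finger fixed relative to the bar: yaw turns with it; face flush-ish (tilt deg), about 50 mm out
def pose(phi,gap,tilt=0.,rr=.048):
    n=np.array([-np.sin(phi),np.cos(phi),0]);r=np.array([np.cos(phi),np.sin(phi),0])
    base=np.arctan2(r[1],r[0])+np.radians(tilt)   # tool z along +-bar
    Z=np.array([np.cos(base),np.sin(base),0]); Z=Z if Z@ZT>0 else -Z
    h=.0135+.016*abs(np.sin(np.radians(tilt)))
    return np.array([*AX,Z0+(phi-PHI0)*.016/(2*np.pi)-.014])+rr*r+n*(.006+h+gap),mk(Z)
def avg(n=5,dt=.02):
    F=[];M=[]
    for i in range(n):
        ctrl.dwell(dt);s=ctrl.state();F.append(s["wrist_force"]);M.append(s["ft_torque"])
    return np.mean(F,0),np.mean(M,0),s
E
python3 - <<'E'
from f import *
phi=json.load(open("phi.json"))
p,rv=pose(phi,.005); 
ctrl.servo_line(p,vel=.04,rot=rv)
F0,M0,s=avg(8);print(F0.round(2),M0.round(3),s["clock"]);json.dump([F0.tolist(),M0.tolist()],open("bias2.json","w"))
for g in (.001,0,-.0005,-.001,-.0015,-.002,-.0025,-.003):
    p,_=pose(phi,g);ctrl.servo_line(p,vel=.01)
    F,M,s=avg(3);F=F-F0;M=M-M0;d=s["position"][:2]-AX;n=np.array([-np.sin(phi),np.cos(phi)])
    t=M[2]+d[0]*F[1]-d[1]*F[0]; ac=(s["position"][:2]-p[:2])@n
    print(g,"tq",round(t,3),"Fn",round(F[:2]@n,2),"Fr",round(F[0]*np.cos(phi)+F[1]*np.sin(phi),2),"Mz",round(M[2],3),"lag",round(ac*1e3,2),round(s["clock"],2))
    if t>.6: break
E
```

```text
[ 7.54 -7.17  2.57] [-1.236 -1.303  0.041] 40.05
0.001 tq 0.06 Fn 1.5 Fr 2.59 Mz 0.045 lag 1.09 40.65
0 tq 0.124 Fn 2.32 Fr 3.35 Mz 0.083 lag 1.12 40.95
-0.0005 tq 0.153 Fn 3.0 Fr 3.65 Mz 0.084 lag 1.19 41.25
-0.001 tq 0.157 Fn 3.22 Fr 4.04 Mz 0.084 lag 1.22 41.55
-0.0015 tq 0.113 Fn 2.67 Fr 4.7 Mz 0.077 lag 1.23 41.85
-0.002 tq 0.159 Fn 3.17 Fr 4.67 Mz 0.097 lag 1.25 42.15
-0.0025 tq 0.14 Fn 3.58 Fr 5.11 Mz 0.063 lag 1.22 42.45
-0.003 tq 0.146 Fn 3.56 Fr 4.95 Mz 0.065 lag 1.29 42.75
```

The "zero" reading was taken while still in contact, so I'll re-evaluate against the original free bias.

Run:
```python
from f import *
phi=json.load(open("phi.json"));F0,M0=map(np.array,json.load(open("bias.json")))
F,M,s=avg(5);F=F-F0;M=M-M0;d=s["position"][:2]-AX
n=np.array([-np.sin(phi),np.cos(phi)])
print(M[2]+d[0]*F[1]-d[1]*F[0],"Fn",F[:2]@n,F,M,s["clock"],s["position"])
S=ctrl.snapshot("side");T=ctrl.snapshot("top")
cv2.imwrite("pics/t9.png",T["color"][:,:,::-1]);cv2.imwrite("pics/c9.png",cv2.resize(S["color"][90:220,265:405,::-1],None,fx=4,fy=4,interpolation=cv2.INTER_CUBIC))
x=red(S,(280,130,345,190));print(x)
zb=Z0+(phi-PHI0)*.016/6.283
P=plane(S,x[0],zb);print(P,zb,np.linalg.norm(P[:2]-AX),np.degrees(np.arctan2(*(P[:2]-AX)[::-1])))
```

```text
0.7123203582520069 Fn 11.464434664007788 [  1.89795407 -11.3999791    7.25566086] [-1.95406406 -0.30218428  0.14043409] 42.8333 [0.49759667 0.09160558 0.18639142]
(array([294.4516129 , 167.41935484]), 31)
[0.46492622 0.10821162 0.19996612] 0.19996612005521858 0.07962987904492749 -177.84928062107645
```

View pics/c9.png

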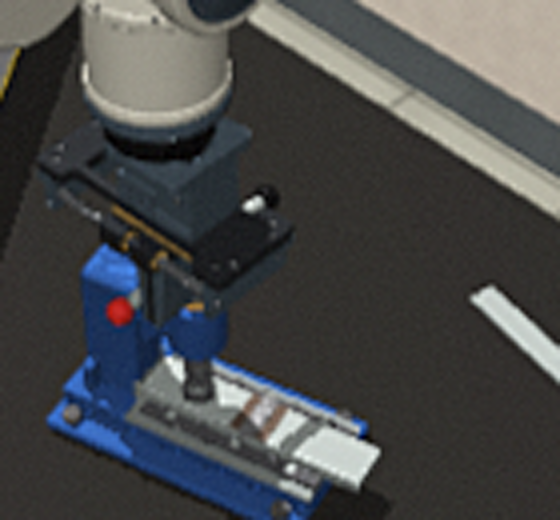

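The side view puts the bar at -177.9°, or -537.9° unwrapped, which matches my tracking. Torque is about 0.71 N m, moving quasi-statically. I'll advance in 1° steps to about 0.76 N m.

Run:
```python
from f import *
phi=json.load(open("phi.json"));F0,M0=map(np.array,json.load(open("bias.json")))
h=[]
for i in range(7):
    phi-=np.radians(1);p,rv=pose(phi,-.003);ctrl.servo_line(p,vel=.008,rot=rv)
    F,M,s=avg(4,.015);F=F-F0;M=M-M0;d=s["position"][:2]-AX;n=np.array([-np.sin(phi),np.cos(phi)]);t=M[2]+d[0]*F[1]-d[1]*F[0];h.append(t)
    print(round(np.degrees(phi),1),"tq",round(t,3),"Fn",round(F[:2]@n,2),"Mz",round(M[2],3),"Fz",round(F[2],1),"lag",round(((s["position"][:2]-p[:2])@n)*1e3,2),round(s["clock"],2))
    if t>.8 or (len(h)>1 and np.mean(h[-2:])>.755): break
json.dump(phi,open("phi.json","w"))
```

```text
-538.8 tq 0.1 Fn 1.3 Mz 0.036 Fz 0.9 lag 0.47 43.26
-539.8 tq 0.502 Fn 8.01 Mz 0.108 Fz 3.8 lag 0.74 43.58
-540.8 tq 0.647 Fn 9.88 Mz 0.166 Fz 5.0 lag 0.92 43.91
-541.8 tq 0.023 Fn 0.17 Mz 0.022 Fz -0.4 lag 0.23 44.23
-542.8 tq 0.013 Fn 0.34 Mz 0.006 Fz 0.1 lag 0.01 44.56
-543.8 tq 0.109 Fn 1.79 Mz 0.029 Fz -0.3 lag -0.15 44.88
-544.8 tq 0.431 Fn 7.12 Mz 0.095 Fz 0.2 lag 0.44 45.21
```

```bash
cat > m.py <<'E'
from f import *
def bar(phi):
    S=ctrl.snapshot("side");x=red(S,(270,120,345,190));P=plane(S,x[0],Z0+(phi-PHI0)*.016/6.283)
    a=np.degrees(np.arctan2(*(P[:2]-AX)[::-1]));a-=360*np.round((a-np.degrees(phi))/360);print("bar",a,x,np.linalg.norm(P[:2]-AX));return a
E
python3 - <<'E'
from m import *
phi=json.load(open("phi.json"));bar(phi)
F0,M0=map(np.array,json.load(open("bias.json")))
for i in range(5):
    phi-=np.radians(1);p,rv=pose(phi,-.003);ctrl.servo_line(p,vel=.008)
    F,M,s=avg(3,.015);F=F-F0;M=M-M0;d=s["position"][:2]-AX;n=np.array([-np.sin(phi),np.cos(phi)]);t=M[2]+d[0]*F[1]-d[1]*F[0]
    print(round(np.degrees(phi),1),"tq",round(t,3),"Fn",round(F[:2]@n,2),"Mz",round(M[2],3),"Fz",round(F[2],1),"lag",round(((s["position"][:2]-p[:2])@n)*1e3,2),round(s["clock"],2))
    if t>.74: break
bar(phi)
json.dump(phi,open("phi.json","w"))
E
```

```text
bar -545.4059626929287 (array([292.31034483, 165.44827586]), 29) 0.07893168014415551
-545.8 tq 0.584 Fn 9.98 Mz 0.094 Fz 1.1 lag 0.72 45.57
-546.8 tq 0.644 Fn 12.0 Mz 0.024 Fz 0.1 lag 0.92 45.88
-547.8 tq 0.702 Fn 15.15 Mz -0.072 Fz 1.1 lag 1.17 46.18
-548.8 tq 0.7 Fn 17.12 Mz -0.197 Fz 0.5 lag 1.44 46.49
-549.8 tq 0.664 Fn 19.01 Mz -0.299 Fz 2.6 lag 1.61 46.8
bar -551.6226292665482 (array([290.56666667, 163.83333333]), 30) 0.07938685350632917
```

Run:
```python
from m import *
phi=np.radians(-551.6);n=np.array([-np.sin(phi),np.cos(phi),0])
p0=ctrl.state()["position"]
ctrl.servo_line(p0+n*.010,vel=.06)
_,rv=pose(phi,0)
ctrl.servo_line(p0+n*.010,vel=.06,rot=rv)
F0,M0,s=avg(8,.03);print("free",F0.round(2),M0.round(3),s["clock"])
json.dump([F0.tolist(),M0.tolist()],open("bias2.json","w"))
a=bar(phi)
ctrl.servo_line(p0+n*.003,vel=.04)
for g in np.arange(.002,-.0045,-.0007):
    p=p0+n*g;ctrl.servo_line(p,vel=.008)
    F,M,s=avg(3,.012);F=F-F0;M=M-M0;d=s["position"][:2]-AX;t=M[2]+d[0]*F[1]-d[1]*F[0]
    print(round(g*1e3,1),"tq",round(t,3),"Fn",round(F@n,2),"Fr",round(F[0]*np.cos(phi)+F[1]*np.sin(phi),2),"Mz",round(M[2],3),"Fz",round(F[2],1),"lag",round(((s["position"]-p)@n)*1e3,2),round(s["clock"],2))
    if t>.76 or s["clock"]>54: break
b=bar(phi)
```

```text
free [-0.02 -0.18  0.05] [0.029 0.02  0.009] 47.725
bar -551.867931187805 (array([290.5       , 163.78571429]), 28) 0.07942043677249834
2.0 tq -0.039 Fn -0.22 Fr 0.23 Mz -0.024 Fz -0.4 lag 0.03 48.4
1.3 tq 0.028 Fn 0.28 Fr 0.22 Mz 0.019 Fz 0.1 lag -0.02 48.67
0.6 tq 0.151 Fn 2.62 Fr 0.08 Mz 0.031 Fz -0.2 lag 0.12 48.95
-0.1 tq 0.431 Fn 6.68 Fr -0.69 Mz 0.104 Fz 1.2 lag 0.53 49.23
-0.8 tq 0.55 Fn 8.95 Fr -0.9 Mz 0.112 Fz 1.3 lag 0.83 49.5
-1.5 tq 0.594 Fn 10.11 Fr -0.3 Mz 0.112 Fz 2.0 lag 0.9 49.77
-2.2 tq 0.691 Fn 11.43 Fr 0.14 Mz 0.155 Fz 2.6 lag 0.99 50.05
-2.9 tq 0.716 Fn 12.5 Fr 0.7 Mz 0.139 Fz 3.0 lag 1.15 50.33
-3.6 tq 0.405 Fn 7.77 Fr 1.11 Mz 0.058 Fz 0.6 lag 0.41 50.6
-4.3 tq 0.726 Fn 18.35 Fr 0.35 Mz -0.131 Fz 2.1 lag 0.42 50.88
bar -554.1350262246749 (array([289.80769231, 163.19230769]), 26) 0.0799983849280667
```

Breakaway shows about 0.72–0.73 N m while moving, and the bite-angle model gives about 0.75–0.8. That is snug, so I'll back off and check.

Run:
```python
from m import *
phi=np.radians(-554);n=np.array([-np.sin(phi),np.cos(phi),0])
p=ctrl.state()["position"]
ctrl.servo_line(p+n*.015,vel=.08); q=p+n*.015
ctrl.servo_line([q[0],q[1],.36],vel=.25)
ctrl.movep([.40,-.25,.40],ctrl.state()["tcp_rot"])
print(ctrl.state()["clock"],ctrl.state()["wrist_force"]);bar(phi)
T=ctrl.snapshot("top");S=ctrl.snapshot("side")
rt,_=red(T,(230,140,320,200));rs,_=red(S,(270,120,345,190));print(tri(T,rt,S,rs))
c=T["color"][148:178,305:345].astype(int).min(2);ct,_=cv2.findContours((c>130).astype(np.uint8),0,2);k=max(ct,key=cv2.contourArea)
for x in cv2.approxPolyDP(k,2.5,True)[:,0]+[305,148]: print(x,round((plane(T,x,.042)-[*AX,0])@u,4))
cv2.imwrite("pics/t10.png",T["color"][:,:,::-1]);cv2.imwrite("pics/s10.png",cv2.resize(S["color"][90:230,265:405,::-1],None,fx=4,fy=4,interpolation=cv2.INTER_CUBIC))
```

```text
53.4583 [-0.24480433  1.06504997  0.44476911]
bar -554.7304310301136 (array([289.59259259, 163.07407407]), 27) 0.08028326009336435
(array([0.46624961, 0.12940673, 0.20112478]), np.float64(0.001754201642668328))
[319 156] -0.1531
[311 158] -0.1305
[307 173] -0.1093
[323 168] -0.1551
```

View pics/t10.png

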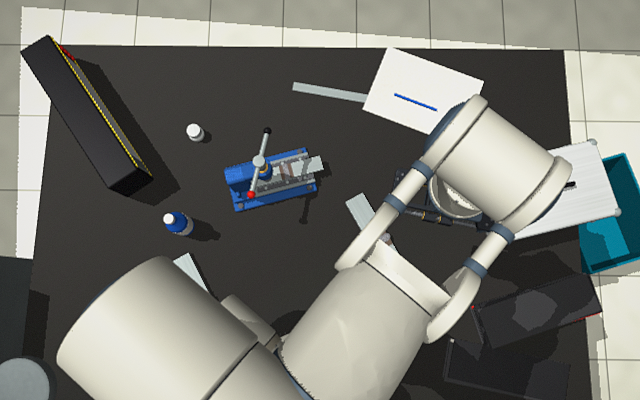

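View pics/s10.png

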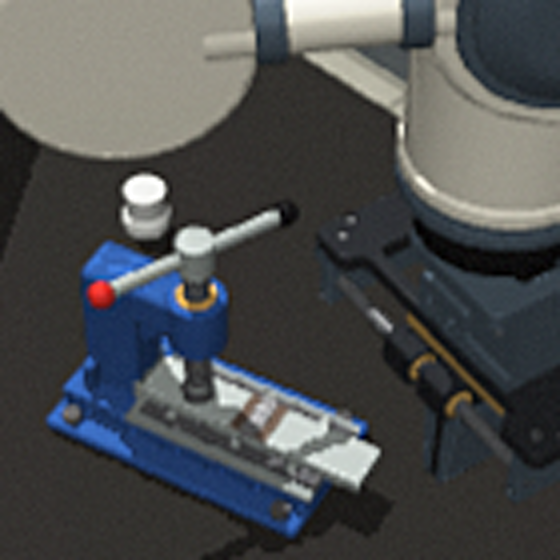

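Run:
```python
from plant import ctrl
print(ctrl.close_job())
```

```text
the job is handed in; nothing more can be done
None
```

The strap is pushed home against the stop, the screw is wound down onto it and nipped, and the job is handed in. The clock read about 53.5 s at the last check, against the 64 s limit. The tightness is my least certain check.

- **Strap:** I pushed the tail until it met a hard stop at about 20 N. The last picture puts the tail at -154 mm of the clamp (nominal home -155 mm), unchanged by the clamping.
- **Winding:** I turned the T-bar clockwise by about 1.2 turns in all. Running free it took about 0.33 N m. The screw bit at a bar angle of about -517°, and I stopped at about -554°, where the bar stayed after I let go.
- **Tightness:** The last slow push broke loose at about 0.72 N m and ended at 0.73 N m. Estimating from the angle past the bite gives roughly 0.75 to 0.8 N m. Both are inside the snug band.
- **Other things:** In the last top view the gel bottle, loupe and paper are where they began. The arm hides the step block there, so I did not check it.

**What disagreed:**
- While pushing the strap, the arm, not intended to touch the bar, apparently brushed it and turned it about 15° clockwise, in the tightening direction. The strap was therefore not quite home before the screw first moved.
- Torque readings scattered by about ±0.05 N m with stick-slip. One early reading of 0.71 N m did not fit the later ones, and one zero reading taken while touching the bar was discarded.

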